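# Sign in a key at the sprung reader carriage

## Robot

A 7-joint arm with a two-finger parallel gripper is mounted at the origin on the work surface. World frame = base frame: x ahead of the robot, y to its left, z up, the work surface at z = 0. Lengths are in m, angles in rad, forces in N, time in s.
With the tool pointing down it reaches from about 0.425 to 0.925 m from the base axis. Payload 6.8 kg.
Tool frame: the origin (TCP) lies on the mounting face of the last link; the fingertips stand 173 mm ahead of it and the grasp point (between the pads) lies 155 mm ahead of it; z points along the fingers, y is the line along which they close (so a half turn about z gives the same grasp; the last joint's range is limited). The gripper opens to 85 mm and grips with 20 to 120 N. Pads are 22 mm wide; open, the fingers measure 114 mm over their backs; the gripper's body (76 mm by 85 mm) begins 54 mm behind the grasp point. The pads swing forward as they close: fully open they stand 13 mm farther back than shut.
Start: joints at [1.123, 0.477, 0.022, 1.555, -0.011, 1.109, -0.083], TCP at [0.225, -0.636, 0.405] pointing down, gripper open.
Joint ranges: [-2.96, 2.96], [-0.34, 2.1], [-1.41, 1.46], [0.24, 2.44], [-1.37, 4.51], [0.17, 1.92], [-2.96, 2.96]. Speed limits (rad/s): [2.39, 2.39, 3.14, 3.14, 3.14, 3.14, 3.14].

## Interface

Orientations are given as a rotation vector (axis times angle).
In Python, from bench import r gives the robot as it stands.
- The arm moves only by the tool arm_command, never from a script. Its argument "plan" is a list of rows, each an object of numbers: "claw": the closure, from 0 (fully open) to 1 (shut); "tx", "ty", "tz": the shift along the tool's x, y, z in m; "ax", "ay", "az": the turn, a rotation vector about the tool's x, y, z in degrees. A call has exactly 10 rows; each row shifts and turns the commanded pose from where the row before left it, along the tool's axes as they then stand; what a row does not reach is not made up. A row lasts 1/12 s, in which the tool goes at most 41.7 mm and 7.16 degrees, less where a joint would pass 70% of its speed; a pose out of reach is approached as far as the arm can. A call is refused whole if a number of a shift passes 0.0417 or a number of a turn 7.16, either way. A call with a gripper value outside its range is refused whole. The fingers move at their own pace and stop on an object; "squeeze" is the grip in N (left out, the last holds). Time passes only in rows, so rows that do not move let the fingers close, or fill a call up. It gives the time, the measured TCP pose, the force, the opening and the grip force at its end, in the units of the state.
- r.get_obs(): the state, without advancing time (a new reading comes with each control period).
- r.grab_frame(name): name is "scene" or "top"; returns the picture (480x640x3 uint8, red, green, blue); there is no depth.
- r.camera_model(name): a dict with "fx", "fy", "cx", "cy" (pixels), "position" and "orientation" of the camera in the world. Camera axes: x right, y up, looking along -z (the intrinsics and any distortion apply to the point x, -y, -z); pixel columns grow to the right and rows downward; lengths in m; the calibration is good to about 2 mm. A picture is of the moment at which its call begins. camera_model takes no time and is no camera call.
- r.hand_in(): hands the job in; it is judged then, once.
Trained networks look in the newest picture that a camera, given by its name, has taken for a name from the list of things; names that differ only in an ending like _2 or _b are one class to them, and where a whole thing is asked for, a point or a joint stands for the part that bears it (a point fixed in the world has none). Each returns a list of dicts, best first, with "confidence" (0 to 1); they miss things now and then, are a little off and sometimes report something else, mostly with a low value. They report only what shows in the picture. A call takes as long as a camera call. They do not tell look-alikes from the thing itself.
- r.boxes_of(target, camera): "location" ([x, y, z] in m, in the coordinates of the camera as it stood for that picture, good to about 4 mm: the middle of the surface that is visible of it).
- r.tip_of(target, camera): "location" ([x, y, z] in m, in the coordinates of the camera as it stood for that picture, good to about 4 mm: a listed point, or the origin of a listed thing).
The state is a dict: "clock": time; "joints": joint angles; "qvel": joint speeds; "tau": joint torques, N m; "tcp_pos": TCP position; "orientation": TCP orientation; "contact_force": force on the tool from outside, world axes, zero at the start; "moment": the same for the moment, N m; "grip_width": finger opening in m; "gripper_force": force on a finger pad.
Only numpy, scipy, OpenCV 4.12 (cv2) and the standard library are available. Lean on these libraries where they do the work, as an engineer would, in place of code of your own. Each camera call takes 0.05 s, during which the arm holds its last target. There are 200 camera calls.

## Task

Sign in the key with the oblong fob: lay the fob flat on the key station's carriage with its hole over the upright post and let go of it while the carriage is home, then pull the spring-return carriage out by its black handle until the post is level with the white line on the read head, and keep it there. Finish while still holding the carriage at the line against its spring; leave the other key and everything else on the desk where they are.

Things in the scene. Friction and masses are not known exactly. Their poses are not given: they have to be found in the camera images.
- station: key sign-in station fixed to the desk: grey base 315 x 90 x 20 mm with a track, on which an aluminium carriage slides. Origin on the desk under the carriage's post as it stands when home. The carriage is pulled out along the station's -x (roughly towards the robot); z up. The base reaches 215 mm from the origin to -x, 100 mm to +x, 45 mm either side; the read head stands beside it on +y
- carriage (a joint): how far the carriage is pulled out, m: 0 home, 0.105 far stop. A spring always draws it home: 4.8 N at home plus 60 N per metre of pull; it does not latch
- post_base (a point): foot of the carriage's upright steel post, on the deck's top (30 mm above the desk); axes as the station's, moves with the carriage. Post 10 mm in diameter, 30 mm high, its last 6 mm tapered. The flat deck is 64 mm wide (y) and reaches from 105 mm to -x to 70 mm to +x of the post. A small tab and black line on the deck's +y edge mark the post's position along x
- handle (a point): middle of the carriage's handle, an upright black round grip 22 mm in diameter and 45 mm high standing on the deck (its middle 52.5 mm above the desk), 85 mm from the post to -x; axes as the station's
- reader (a joint): where the read head is clamped along the track, m: when the carriage's value equals this one, the post is level with the read head's line. It differs from start to start and stays put (stiff)
- reader_line (a point): the mark: the white line down the inner face of the read head, a black box 40 (x) x 36 (y) x 38 mm high at the +y side of the track, centred on the line along x, its inner face 49 mm from the track's middle line; a white line also runs across its top. This point is on the inner face 30 mm above the desk; axes as the station's
- fob_center (a point): centre (half-way up, 5 mm over its underside) of the oblong fob of the key to be signed in: black plastic plate 70 (x) x 32 (y) x 10 (z) mm with a round 17 mm hole near its +x end; a thin brass key sticks out 39 mm from its -x end. About 40 g. It starts lying flat on the desk
- fob_hole (a point): centre of the fob's hole, half-way through its thickness, 21 mm to +x from the fob's centre; axes as the fob's
- roundkey: bystander: the other key, on a round black fob (disc 44 mm across, 10 mm thick, brass key sticking out,reaching 60 mm from the disc's centre); not to be used. Origin: underside of the disc's centre
- mug: bystander: white mug, 80 mm across, 95 mm high; origin under its centre
- stapler: bystander: black stapler 130 x 36 x 50 mm; origin under its centre
- notes: bystander: block of white note paper 76 x 76 x 30 mm; origin under its centre
- mouse: bystander: black computer mouse 105 x 60 x 32 mm; origin under its centre
- tape: bystander: grey tape dispenser 130 x 50 x 82 mm; origin under its centre
Not all that is in view belongs to the job. What is shaped like the part that bears fob_center but brown, pink or purple is not meant.

How it is judged:
By the outcome, as a careful person would: the job done as asked, in the order asked, and still so for the second after the job is handed in, while the arm keeps its last pose, push and grip.
It also fails if it takes over 54 s, if anything falls off the work surface, if the arm or the gripper's body presses on something with over 40 N, if the wrist force passes 120 N, or if a joint passes its speed limit or range.

## Working session

There is one attempt and no reset: what is moved stays moved. The work goes in short steps, Python scripts to look and compute and a tool call to move; the robot and the scene stay as the last step left them, time stands still between calls to the robot, and variables do not carry over. Pictures are saved under pics/ and viewed, at most 10 in all, crops included, and the job is handed in when it is done.

Besides the shell and the picture viewer there is one more tool, called after "Call:" in YAML: its name, and indented under it one key for each argument. arm_command: Moves the arm, as the interface text tells. Its arguments: {"type":"object","properties":{"plan":{"type":"array","items":{"type":"object","properties":{"claw":{"type":"number"},"tx":{"type":"number"},"ty":{"type":"number"},"tz":{"type":"number"},"ax":{"type":"number"},"ay":{"type":"number"},"az":{"type":"number"}}}},"squeeze":{"type":"number"}},"required":["plan"]}

```bash
mkdir -p pics
cat > h.py <<'E'
import numpy as np, cv2
from scipy.spatial.transform import Rotation as R
from bench import r
def cam(n):
    m=r.camera_model(n); o=np.array(m["orientation"],float)
    Rm=R.from_rotvec(o) if o.shape==(3,) else (R.from_matrix(o) if o.shape==(3,3) else R.from_quat(o))
    return m,Rm,np.array(m["position"])
def w(n,loc):
    m,Rm,p=cam(n); return Rm.apply(loc)+p
def px(n,P):
    m,Rm,p=cam(n); c=Rm.inv().apply(np.array(P)-p); return m["cx"]+m["fx"]*c[...,0]/-c[...,2], m["cy"]+m["fy"]*-c[...,1]/-c[...,2]
def unpx(n,u,v,z):
    m,Rm,p=cam(n); d=Rm.apply([(u-m["cx"])/m["fx"],-(v-m["cy"])/m["fy"],-1]); return p+d*(z-p[2])/d[2]
E
python3 - <<'E'
from h import *
for n in("scene","top"):
    f=r.grab_frame(n); cv2.imwrite(f"pics/{n}0.png",f[:,:,::-1]); print(r.camera_model(n))
    for t in("post_base","handle","reader_line","fob_center","fob_hole","station","roundkey"):
        for d in r.tip_of(t,n)[:4]:
            P=w(n,d["location"]); print(n,t,round(d["confidence"],2),P.round(4),np.round(px(n,P)))
print(r.get_obs())
E
```

```text
{'fx': 598.0643259944095, 'fy': 598.0643259944095, 'cx': 318.5687878264837, 'cy': 236.69438093594118, 'position': array([1.36675456, 0.05382839, 1.43245341]), 'orientation': array([0.4222397 , 0.44181706, 1.6046072 ])}
scene post_base 0.62 [0.6499 0.1065 0.0344] [355. 282.]
scene handle 0.83 [0.5621 0.1135 0.0484] [359. 250.]
scene reader_line 0.69 [0.5902 0.1564 0.0241] [374. 265.]
scene fob_center 0.89 [ 0.663  -0.0505  0.0058] [295. 287.]
scene fob_center 0.86 [ 0.4639 -0.3004  0.005 ] [214. 218.]
scene fob_center 0.82 [ 0.5446 -0.458   0.0015] [153. 239.]
scene fob_center 0.55 [ 0.587  -0.3358  0.0063] [194. 254.]
scene fob_hole 0.72 [ 0.5646 -0.4482  0.0014] [155. 245.]
scene fob_hole 0.7 [ 0.479  -0.3101  0.0058] [210. 222.]
scene fob_hole 0.61 [ 0.5689 -0.3279  0.0044] [198. 249.]
scene fob_hole 0.57 [ 0.6564 -0.0693  0.0029] [288. 285.]
scene station 0.96 [ 0.6509  0.1092 -0.0034] [355. 289.]
scene station 0.73 [ 0.5493  0.4651 -0.002 ] [487. 265.]
scene roundkey 0.79 [ 0.4509 -0.1751  0.0011] [259. 218.]
{'fx': 517.0717161119575, 'fy': 517.0717161119575, 'cx': 312.7877998107
[... 970 characters left out ...]
ray([ 1.12287225,  0.4769429 ,  0.02239658,  1.55542389, -0.01157557,
        1.10928052, -0.08309348]), 'qvel': array([-6.45866191e-05,  2.32955551e-03,  1.21596770e-04, -5.38170041e-04,
        3.38113258e-05, -5.26620681e-04,  4.29409448e-04]), 'tau': array([ 2.27955802e-04, -5.96262360e+01,  1.60649154e+00, -2.81534439e+01,
        1.25472288e-02,  1.49039199e-03, -8.12826073e-06]), 'tcp_pos': array([ 0.22500583, -0.63639372,  0.40473603]), 'orientation': array([3.09631487e+00, 5.31150758e-01, 1.56863917e-04]), 'contact_force': array([-1.02117637,  0.19628476, -0.46464299]), 'moment': array([-0.00701928,  0.02517949, -0.01990764]), 'gripper_force': 0.0, 'grip_width': 0.08550292650946709}
```

View pics/top0.png

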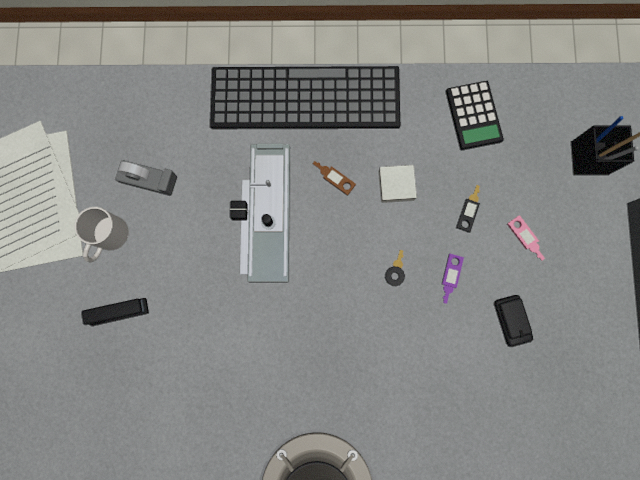

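View pics/scene0.png

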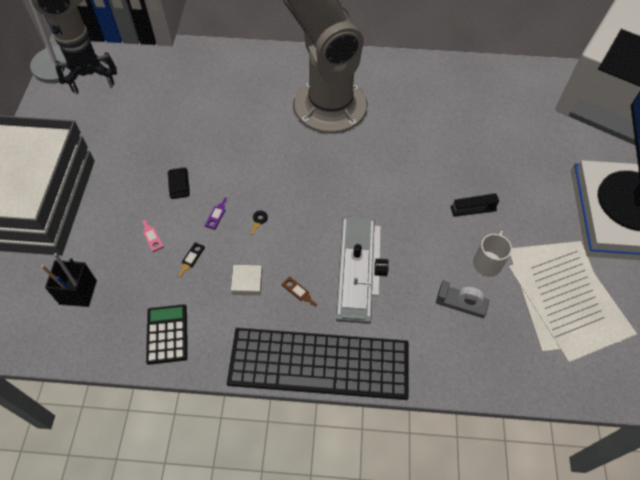

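The top view shows the black oblong fob at about (468,215), with the purple, pink and brown ones as look-alikes. The station is at about (268,190), with the read head at (238,210). Next I'll refine the fob pose, the station yaw and the reader value.

Run:
```python
from h import *
for n,(u,v) in(("top",(468,215)),("scene",(194,253))):
    f=cv2.imread(f"pics/{n}0.png"); s=24
    c=f[v-s:v+s,u-s:u+s]; m=(c.max(2)<70).astype('uint8')
    k,l,st,ce=cv2.connectedComponentsWithStats(m); i=1+st[1:,4].argmax()
    q=cv2.convexHull(np.argwhere(l==i)[:,::-1].astype(np.int32))[:,0]
    P=np.array([unpx(n,a+u-s,b+v-s,0.007)[:2] for a,b in q])
    print(n,st[i],cv2.minAreaRect((P*1000).astype(np.float32)))
    cv2.imwrite(f"pics/fob_{n}.png",cv2.resize(c,None,fx=6,fy=6))
f=cv2.imread("pics/top0.png")
a=cv2.resize(f[130:295,220:310],None,fx=6,fy=6,interpolation=cv2.INTER_CUBIC)[:,:]
a=cv2.resize(f[130:230,220:310],None,fx=6,fy=6,interpolation=cv2.INTER_CUBIC)
b=cv2.resize(f[195:295,220:310],None,fx=2.5,fy=6)
cv2.imwrite("pics/st.png",np.hstack([a,b])[:600])
```

```text
top [ 12   8  24  33 254] ((585.90673828125, -335.2600402832031), (31.4652042388916, 71.2848129272461), 69.6867446899414)
scene [ 12  14  23  24 150] ((586.9140014648438, -337.06353759765625), (34.24799346923828, 70.60111999511719), 68.96189880371094)
```

View pics/st.png

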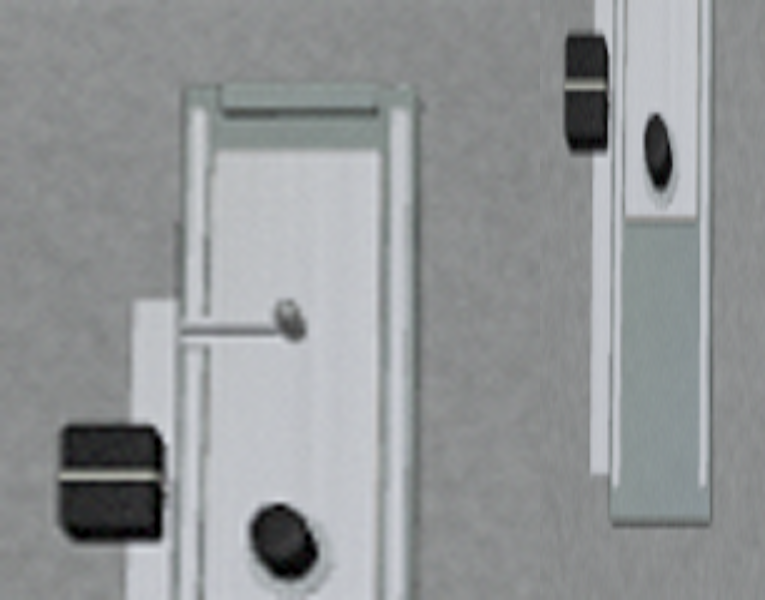

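The station crop shows the base edges, the post at (290,320), its tab line at row 329 and the read-head line at row 477. I'll work out the poses and the first move from these.

```bash
cat >> h.py <<'E'
def go(x,y,z,yaw,n=None):
    """yaw of tool x, tool pointing down. prints shift/turn in tool axes"""
    o=r.get_obs(); p=np.array(o["tcp_pos"]); Q=R.from_rotvec(o["orientation"])
    T=R.from_euler('z',yaw,degrees=True)*R.from_rotvec([np.pi,0,0])
    d=np.array([x,y,z])-p; rot=(Q.inv()*T).as_rotvec(degrees=True); tl=Q.inv().apply(d)
    k=n or max(int(np.ceil(np.linalg.norm(d)/.040)),int(np.ceil(np.linalg.norm(rot)/7)),1)
    print("cur",p.round(4),"tool shift",tl.round(4),"rot",rot.round(2),"after-turn shift",T.inv().apply(d).round(4),"rows",k,"clock",o["clock"])
E
python3 - <<'E'
from h import *
g=lambda u,v,z:unpx("top",u,v,z).round(4)
A,B,C,D=g(250.3,145,.02),g(248,281.7,.02),g(289.7,144.7,.02),g(288.4,282,.02)
print(A,B,C,D)
for a,b in((B,A),(D,C)): print(np.degrees(np.arctan2(*(a-b)[1::-1]))-180)
print("tab",g(252,185,.031),g(265,184.7,.031),"head",g(231,209.5,.038),g(246.5,209.5,.038))
go(.586,-.3365,.25,-21.5)
E
```

```text
[0.7463 0.1532 0.02  ] [0.4352 0.1516 0.02  ] [0.7467 0.0635 0.02  ] [0.4346 0.0633 0.02  ]
-359.7053280650764
-359.9632837092789
tab [0.6496 0.1459 0.031 ] [0.6502 0.1169 0.031 ] head [0.5923 0.19   0.038 ] [0.5923 0.1558 0.038 ]
cur [ 0.225  -0.6364  0.4047] tool shift [ 0.4403 -0.1624  0.1548] rot [ 0.000e+00 -1.000e-02  4.097e+01] after-turn shift [ 0.226  -0.4113  0.1547] rows 13 clock 0.8
```

Call:
arm_command:
  plan:
    - {"claw": 0.2, "tx": 0.035, "ty": -0.013, "tz": 0.012}
    - {"claw": 0.2, "tx": 0.035, "ty": -0.013, "tz": 0.012}
    - {"claw": 0.2, "tx": 0.035, "ty": -0.013, "tz": 0.012}
    - {"claw": 0.2, "tx": 0.035, "ty": -0.013, "tz": 0.012}
    - {"claw": 0.2, "tx": 0.035, "ty": -0.013, "tz": 0.012}
    - {"claw": 0.2, "tx": 0.035, "ty": -0.013, "tz": 0.012}
    - {"claw": 0.2, "tx": 0.035, "ty": -0.013, "tz": 0.012}
    - {"claw": 0.2, "tx": 0.035, "ty": -0.013, "tz": 0.012}
    - {"claw": 0.2, "tx": 0.035, "ty": -0.013, "tz": 0.012}
    - {"claw": 0.2, "tx": 0.035, "ty": -0.013, "tz": 0.012}
  squeeze: 30

```text
invalid input at $.plan[0]: expected keys claw, tx, ty, tz, ax, ay, az
```

Call:
arm_command:
  plan:
    - {"claw": 0.2, "tx": 0.03, "ty": -0.011, "tz": 0.012}
    - {"claw": 0.2, "tx": 0.03, "ty": -0.011, "tz": 0.012}
    - {"claw": 0.2, "tx": 0.03, "ty": -0.011, "tz": 0.01}
    - {"claw": 0.2, "az": 6.8}
    - {"claw": 0.2, "az": 6.8}
    - {"claw": 0.2, "az": 6.8}
    - {"claw": 0.2, "az": 6.8}
    - {"claw": 0.2, "az": 6.8}
    - {"claw": 0.2, "az": 6.8}
    - {"claw": 0.2}

```text
invalid input at $.plan[0]: expected keys claw, tx, ty, tz, ax, ay, az
```

Run:
```python
from h import *
go(.586,-.3365,.173,-21.5); print(r.get_obs()["grip_width"])
f=r.grab_frame("scene"); cv2.imwrite("pics/s1.png",cv2.resize(f[180:320,110:290,::-1],None,fx=4,fy=4,interpolation=cv2.INTER_CUBIC))
```

```text
cur [ 0.225  -0.6364  0.4047] tool shift [ 0.4403 -0.1625  0.2318] rot [ 0.000e+00 -1.000e-02  4.097e+01] after-turn shift [ 0.226  -0.4113  0.2317] rows 14 clock 0.8
0.08550292650946709
```

View pics/s1.png

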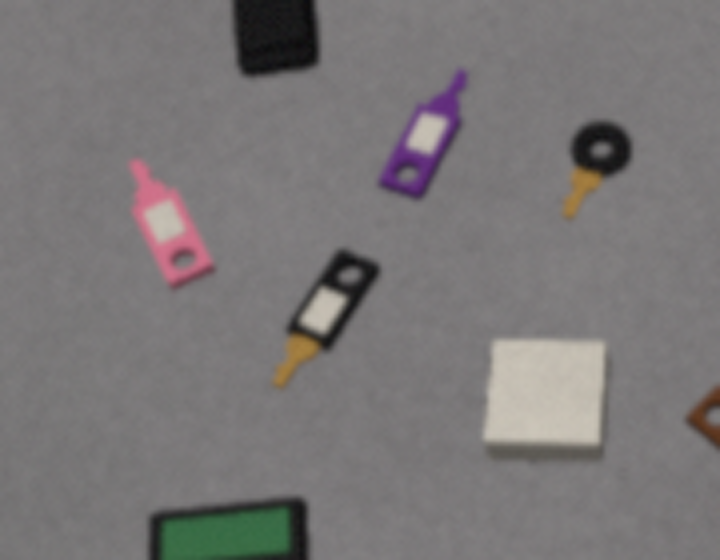

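All keys are required in every row, so the arm hasn't moved. The crop confirms the black fob, with its hole toward the robot and purple and pink look-alikes nearby. I'll resend both moves in full.

Call:
arm_command:
  plan:
    - {"claw": 0.2, "tx": 0.035, "ty": -0.013, "tz": 0.012, "ax": 0, "ay": 0, "az": 0}
    - {"claw": 0.2, "tx": 0.035, "ty": -0.013, "tz": 0.012, "ax": 0, "ay": 0, "az": 0}
    - {"claw": 0.2, "tx": 0.035, "ty": -0.013, "tz": 0.012, "ax": 0, "ay": 0, "az": 0}
    - {"claw": 0.2, "tx": 0.035, "ty": -0.013, "tz": 0.012, "ax": 0, "ay": 0, "az": 0}
    - {"claw": 0.2, "tx": 0.035, "ty": -0.013, "tz": 0.012, "ax": 0, "ay": 0, "az": 0}
    - {"claw": 0.2, "tx": 0.035, "ty": -0.013, "tz": 0.012, "ax": 0, "ay": 0, "az": 0}
    - {"claw": 0.2, "tx": 0.035, "ty": -0.013, "tz": 0.012, "ax": 0, "ay": 0, "az": 0}
    - {"claw": 0.2, "tx": 0.035, "ty": -0.013, "tz": 0.012, "ax": 0, "ay": 0, "az": 0}
    - {"claw": 0.2, "tx": 0.035, "ty": -0.013, "tz": 0.012, "ax": 0, "ay": 0, "az": 0}
    - {"claw": 0.2, "tx": 0.035, "ty": -0.013, "tz": 0.012, "ax": 0, "ay": 0, "az": 0}
  squeeze: 30

```text
clock: 1.68
tcp_pos: [0.5129, -0.396, 0.2844]
orientation: [3.096, 0.531, 0.001]
contact_force: [0.9, -1.2, -0.4]
grip_width: 0.0682
gripper_force: 0.0
```

Call:
arm_command:
  plan:
    - {"claw": 0.2, "tx": 0.03, "ty": -0.011, "tz": 0.012, "ax": 0, "ay": 0, "az": 0}
    - {"claw": 0.2, "tx": 0.03, "ty": -0.011, "tz": 0.012, "ax": 0, "ay": 0, "az": 0}
    - {"claw": 0.2, "tx": 0.03, "ty": -0.011, "tz": 0.01, "ax": 0, "ay": 0, "az": 0}
    - {"claw": 0.2, "tx": 0, "ty": 0, "tz": 0, "ax": 0, "ay": 0, "az": 6.8}
    - {"claw": 0.2, "tx": 0, "ty": 0, "tz": 0, "ax": 0, "ay": 0, "az": 6.8}
    - {"claw": 0.2, "tx": 0, "ty": 0, "tz": 0, "ax": 0, "ay": 0, "az": 6.8}
    - {"claw": 0.2, "tx": 0, "ty": 0, "tz": 0, "ax": 0, "ay": 0, "az": 6.8}
    - {"claw": 0.2, "tx": 0, "ty": 0, "tz": 0, "ax": 0, "ay": 0, "az": 6.8}
    - {"claw": 0.2, "tx": 0, "ty": 0, "tz": 0, "ax": 0, "ay": 0, "az": 6.8}
    - {"claw": 0.2, "tx": 0, "ty": 0, "tz": 0, "ax": 0, "ay": 0, "az": 0}

```text
clock: 2.52
tcp_pos: [0.5858, -0.3358, 0.2507]
orientation: [3.086, -0.587, 0.0]
contact_force: [0.7, 0.5, 0.5]
grip_width: 0.0682
gripper_force: 0.0
```

Run:
```python
from h import *
go(.586,-.3365,.173,-21.5); print(r.get_obs()["grip_width"])
```

```text
cur [ 0.5858 -0.3358  0.2507] tool shift [0.0004 0.0006 0.0777] rot [ 0.02 -0.01 -0.04] after-turn shift [0.0004 0.0006 0.0777] rows 2 clock 2.5167
0.06818609723360859
```

Call:
arm_command:
  plan:
    - {"claw": 0.2, "tx": 0, "ty": 0.0006, "tz": 0.026, "ax": 0, "ay": 0, "az": 0}
    - {"claw": 0.2, "tx": 0, "ty": 0, "tz": 0.026, "ax": 0, "ay": 0, "az": 0}
    - {"claw": 0.2, "tx": 0, "ty": 0, "tz": 0.02, "ax": 0, "ay": 0, "az": 0}
    - {"claw": 0.2, "tx": 0, "ty": 0, "tz": 0.004, "ax": 0, "ay": 0, "az": 0}
    - {"claw": 0.9, "tx": 0, "ty": 0, "tz": 0, "ax": 0, "ay": 0, "az": 0}
    - {"claw": 0.9, "tx": 0, "ty": 0, "tz": 0, "ax": 0, "ay": 0, "az": 0}
    - {"claw": 0.9, "tx": 0, "ty": 0, "tz": 0, "ax": 0, "ay": 0, "az": 0}
    - {"claw": 0.9, "tx": 0, "ty": 0, "tz": 0, "ax": 0, "ay": 0, "az": 0}
    - {"claw": 0.9, "tx": 0, "ty": 0, "tz": 0, "ax": 0, "ay": 0, "az": 0}
    - {"claw": 0.9, "tx": 0, "ty": 0, "tz": 0, "ax": 0, "ay": 0, "az": 0}
  squeeze: 30

```text
clock: 3.35
tcp_pos: [0.586, -0.3372, 0.1766]
orientation: [3.086, -0.581, 0.005]
contact_force: [-1.2, 0.2, 7.3]
grip_width: 0.031
gripper_force: 30.4
```

Call:
arm_command:
  plan:
    - {"claw": 0.9, "tx": 0, "ty": 0, "tz": -0.015, "ax": 0, "ay": 0, "az": 0}
    - {"claw": 0.9, "tx": 0, "ty": 0, "tz": -0.03, "ax": 0, "ay": 0, "az": 0}
    - {"claw": 0.9, "tx": 0, "ty": 0, "tz": -0.03, "ax": 0, "ay": 0, "az": -5.4}
    - {"claw": 0.9, "tx": 0, "ty": 0, "tz": -0.03, "ax": 0, "ay": 0, "az": -5.4}
    - {"claw": 0.9, "tx": 0, "ty": 0, "tz": 0, "ax": 0, "ay": 0, "az": -5.4}
    - {"claw": 0.9, "tx": 0, "ty": 0, "tz": 0, "ax": 0, "ay": 0, "az": -5.3}
    - {"claw": 0.9, "tx": 0.006, "ty": -0.034, "tz": 0, "ax": 0, "ay": 0, "az": 0}
    - {"claw": 0.9, "tx": 0.006, "ty": -0.034, "tz": 0, "ax": 0, "ay": 0, "az": 0}
    - {"claw": 0.9, "tx": 0.006, "ty": -0.034, "tz": 0, "ax": 0, "ay": 0, "az": 0}
    - {"claw": 0.9, "tx": 0.006, "ty": -0.034, "tz": 0, "ax": 0, "ay": 0, "az": 0}

```text
clock: 4.18
tcp_pos: [0.6087, -0.1994, 0.2809]
orientation: [3.141, 0.003, 0.001]
contact_force: [0.6, 0.4, -0.6]
grip_width: 0.0308
gripper_force: 29.8
```

Call:
arm_command:
  plan:
    - {"claw": 0.9, "tx": 0.007, "ty": -0.034, "tz": 0, "ax": 0, "ay": 0, "az": 0}
    - {"claw": 0.9, "tx": 0.007, "ty": -0.034, "tz": 0, "ax": 0, "ay": 0, "az": 0}
    - {"claw": 0.9, "tx": 0.007, "ty": -0.034, "tz": 0, "ax": 0, "ay": 0, "az": 0}
    - {"claw": 0.9, "tx": 0.007, "ty": -0.034, "tz": 0, "ax": 0, "ay": 0, "az": 0}
    - {"claw": 0.9, "tx": 0.007, "ty": -0.034, "tz": 0, "ax": 0, "ay": 0, "az": 0}
    - {"claw": 0.9, "tx": 0.007, "ty": -0.034, "tz": 0, "ax": 0, "ay": 0, "az": 0}
    - {"claw": 0.9, "tx": 0.007, "ty": -0.034, "tz": 0, "ax": 0, "ay": 0, "az": 0}
    - {"claw": 0.9, "tx": 0.007, "ty": -0.034, "tz": 0, "ax": 0, "ay": 0, "az": 0}
    - {"claw": 0.9, "tx": 0.005, "ty": -0.034, "tz": 0, "ax": 0, "ay": 0, "az": 0}
    - {"claw": 0.9, "tx": 0, "ty": 0, "tz": 0, "ax": 0, "ay": 0, "az": 0}

```text
clock: 5.02
tcp_pos: [0.6687, 0.1158, 0.2809]
orientation: [-3.135, -0.022, -0.002]
contact_force: [-0.1, 2.4, 0.7]
grip_width: 0.0308
gripper_force: 29.9
```

Run:
```python
from h import *
go(.671,.1083,.23,0); print(r.get_obs()["grip_width"])
c=[]
for n,(u,v) in(("scene",(340,290)),("top",(270,170))):
    f=r.grab_frame(n)
    for t in("fob_hole","fob_center","post_base"):
        for d in r.tip_of(t,n)[:5]:
            P=w(n,d["location"]); 
            if abs(P[1]-.11)<.08: print(n,t,round(d["confidence"],2),P.round(4),np.round(px(n,P)))
    c.append(cv2.resize(f[v-60:v+60,u-40:u+40,::-1],None,fx=5,fy=5,interpolation=cv2.INTER_CUBIC))
cv2.imwrite("pics/s2.png",np.hstack(c))
```

```text
cur [0.6687 0.1158 0.2809] tool shift [0.0021 0.0079 0.0509] rot [-0.37 -0.08  0.79] after-turn shift [0.0023 0.0075 0.0509] rows 2 clock 5.0167
0.030815798989005022
scene fob_hole 0.71 [0.6519 0.1174 0.108 ] [361. 270.]
scene fob_center 0.91 [0.6681 0.1159 0.1068] [360. 275.]
scene post_base 0.59 [0.6484 0.1042 0.0342] [354. 281.]
```

View pics/s2.png

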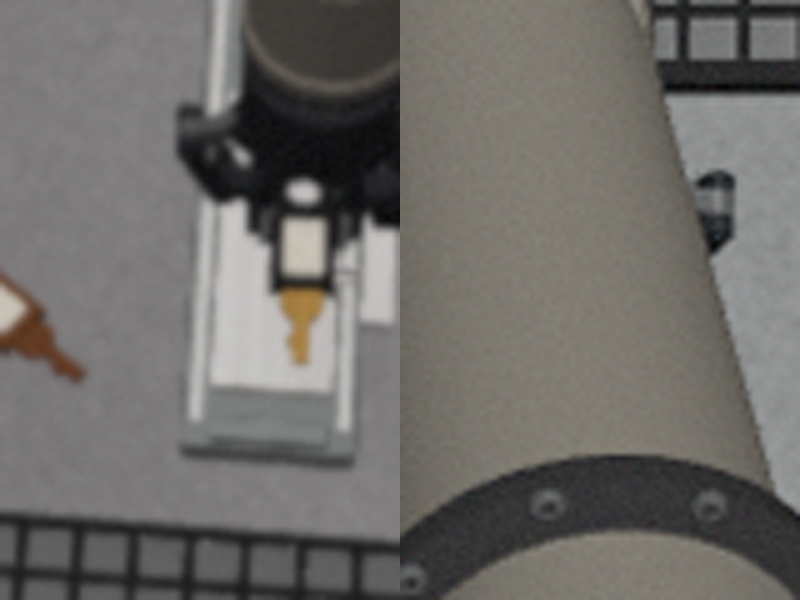

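The scene crop shows the fob level in the gripper, its key pointing away and the hole visible at about (360.6,268.4). Its far end is at row 288, u 354–367.

Run:
```python
from h import *
for q in((354.4,288),(366.8,288),(360.6,288)): print(unpx("scene",*q,.114).round(4))
for z in(.104,.109,.114): print("hole",unpx("scene",360.6,268.4,z).round(4))
# expected pixels if grip is centred
T=r.get_obs()["tcp_pos"]
for dx in(.035,-.0125,-.021,-.0295): print(dx,np.round(px("scene",[T[0]+dx,T[1],.114]),1),np.round(px("scene",[T[0]+dx,T[1],.104]),1))
f=cv2.imread("pics/scene0.png")
print("post at home px expected",np.round(px("scene",[.65,.1083,.06]),1),np.round(px("scene",[.65,.1083,.03]),1))
go(.671,.1083,.23,0)
cv2.imwrite("pics/post.png",cv2.resize(f[240:310,325:405],None,fx=8,fy=8,interpolation=cv2.INTER_CUBIC))
```

```text
[0.7076 0.103  0.114 ]
[0.7052 0.1333 0.114 ]
[0.7064 0.1181 0.114 ]
hole [0.6465 0.1164 0.104 ]
hole [0.6492 0.1162 0.109 ]
hole [0.6519 0.116  0.114 ]
0.035 [354.8 286.7] [354.6 288.5]
-0.0125 [355.7 269.7] [355.5 271.6]
-0.021 [355.8 266.7] [355.6 268.6]
-0.0295 [356.  263.7] [355.8 265.6]
post at home px expected [356.2 277.4] [355.5 282.7]
cur [0.669  0.1039 0.2799] tool shift [ 0.002  -0.0044  0.0499] rot [ 0.04 -0.    0.04] after-turn shift [ 0.002  -0.0044  0.0499] rows 2 clock 5.4167
```

View pics/post.png

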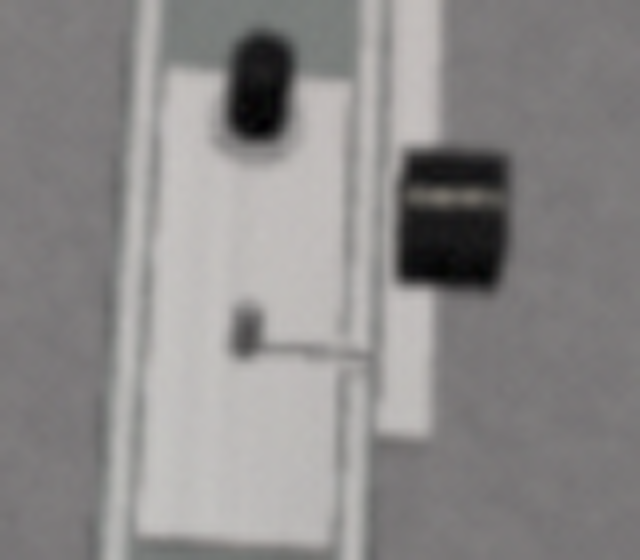

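The arm was still settling during that picture. I'll lower the fob to just above the post, with y corrected, and let it settle before comparing the hole and the post in the same camera.

Call:
arm_command:
  plan:
    - {"claw": 0.9, "tx": 0, "ty": -0.0044, "tz": 0.01, "ax": 0, "ay": 0, "az": 0}
    - {"claw": 0.9, "tx": 0, "ty": 0, "tz": 0.012, "ax": 0, "ay": 0, "az": 0}
    - {"claw": 0.9, "tx": 0, "ty": 0, "tz": 0.01, "ax": 0, "ay": 0, "az": 0}
    - {"claw": 0.9, "tx": 0, "ty": 0, "tz": 0, "ax": 0, "ay": 0, "az": 0}
    - {"claw": 0.9, "tx": 0, "ty": 0, "tz": 0, "ax": 0, "ay": 0, "az": 0}
    - {"claw": 0.9, "tx": 0, "ty": 0, "tz": 0, "ax": 0, "ay": 0, "az": 0}
    - {"claw": 0.9, "tx": 0, "ty": 0, "tz": 0, "ax": 0, "ay": 0, "az": 0}
    - {"claw": 0.9, "tx": 0, "ty": 0, "tz": 0, "ax": 0, "ay": 0, "az": 0}
    - {"claw": 0.9, "tx": 0, "ty": 0, "tz": 0, "ax": 0, "ay": 0, "az": 0}
    - {"claw": 0.9, "tx": 0, "ty": 0, "tz": 0, "ax": 0, "ay": 0, "az": 0}

```text
clock: 6.25
tcp_pos: [0.6691, 0.11, 0.2481]
orientation: [-3.141, -0.005, -0.001]
contact_force: [-1.3, 0.5, -0.1]
grip_width: 0.0308
gripper_force: 29.9
```

Run:
```python
from h import *
go(.671,.1083,.23,0)
f=r.grab_frame("scene"); n="scene"
for t in("fob_hole","fob_center"):
    for d in r.tip_of(t,n)[:5]:
        P=w(n,d["location"])
        if abs(P[1]-.11)<.08: print(n,t,round(d["confidence"],2),P.round(4),np.round(px(n,P)))
cv2.imwrite("pics/s3.png",cv2.resize(f[255:315,330:390,::-1],None,fx=10,fy=10,interpolation=cv2.INTER_CUBIC))
T=r.get_obs()["tcp_pos"]; z=T[2]-.1766
for dx in(.035,-.0125,-.021,-.0295): print(dx,np.round(px(n,[T[0]+dx,T[1],z+.01]),1),np.round(px(n,[T[0]+dx,T[1],z]),1))
```

```text
cur [0.6691 0.11   0.2481] tool shift [0.0019 0.0017 0.0181] rot [-0.01 -0.04  0.17] after-turn shift [0.0019 0.0017 0.0181] rows 1 clock 6.25
scene fob_hole 0.77 [0.652  0.1135 0.0772] [359. 275.]
scene fob_hole 0.47 [0.6659 0.1091 0.076 ] [357. 280.]
scene fob_center 0.88 [0.6662 0.1135 0.0779] [358. 280.]
0.035 [356.5 292.7] [356.2 294.5]
-0.0125 [357.3 275.9] [357.1 277.7]
-0.021 [357.5 273. ] [357.2 274.8]
-0.0295 [357.6 270. ] [357.3 271.9]
```

View pics/s3.png

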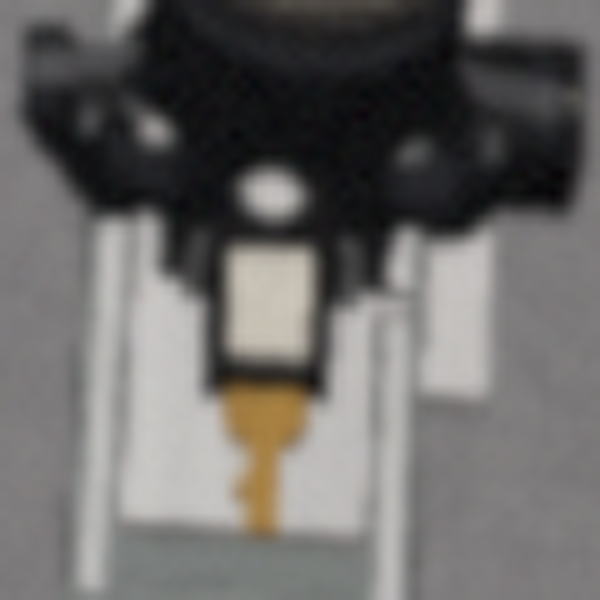

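The fob is centred in the grip: measured hole (357.3,274.3), expected about (357.4,273.9). I'll correct by 2 mm in x and y and go down slowly.

Call:
arm_command:
  plan:
    - {"claw": 0.9, "tx": 0.0018, "ty": 0.002, "tz": 0, "ax": 0, "ay": 0, "az": 0.1}
    - {"claw": 0.9, "tx": 0, "ty": 0, "tz": 0, "ax": 0, "ay": 0, "az": 0}
    - {"claw": 0.9, "tx": 0, "ty": 0, "tz": 0, "ax": 0, "ay": 0, "az": 0}
    - {"claw": 0.9, "tx": 0, "ty": 0, "tz": 0, "ax": 0, "ay": 0, "az": 0}
    - {"claw": 0.9, "tx": 0, "ty": 0, "tz": 0.004, "ax": 0, "ay": 0, "az": 0}
    - {"claw": 0.9, "tx": 0, "ty": 0, "tz": 0.004, "ax": 0, "ay": 0, "az": 0}
    - {"claw": 0.9, "tx": 0, "ty": 0, "tz": 0.004, "ax": 0, "ay": 0, "az": 0}
    - {"claw": 0.9, "tx": 0, "ty": 0, "tz": 0.004, "ax": 0, "ay": 0, "az": 0}
    - {"claw": 0.9, "tx": 0, "ty": 0, "tz": 0.002, "ax": 0, "ay": 0, "az": 0}
    - {"claw": 0.9, "tx": 0, "ty": 0, "tz": 0, "ax": 0, "ay": 0, "az": 0}

```text
clock: 7.23
tcp_pos: [0.6705, 0.108, 0.2288]
orientation: [3.141, 0.002, -0.002]
contact_force: [-0.5, 0.2, -0.6]
grip_width: 0.031
gripper_force: 29.9
```

Call:
arm_command:
  plan:
    - {"claw": 0.9, "tx": 0, "ty": 0, "tz": 0.004, "ax": 0, "ay": 0, "az": 0}
    - {"claw": 0.9, "tx": 0, "ty": 0, "tz": 0.004, "ax": 0, "ay": 0, "az": 0}
    - {"claw": 0.9, "tx": 0, "ty": 0, "tz": 0.004, "ax": 0, "ay": 0, "az": 0}
    - {"claw": 0.9, "tx": 0, "ty": 0, "tz": 0.004, "ax": 0, "ay": 0, "az": 0}
    - {"claw": 0.9, "tx": 0, "ty": 0, "tz": 0.003, "ax": 0, "ay": 0, "az": 0}
    - {"claw": 0.9, "tx": 0, "ty": 0, "tz": 0.001, "ax": 0, "ay": 0, "az": 0}
    - {"claw": 0.9, "tx": 0, "ty": 0, "tz": 0, "ax": 0, "ay": 0, "az": 0}
    - {"claw": 0.9, "tx": 0, "ty": 0, "tz": 0, "ax": 0, "ay": 0, "az": 0}
    - {"claw": 0.9, "tx": 0, "ty": 0, "tz": 0, "ax": 0, "ay": 0, "az": 0}
    - {"claw": 0.9, "tx": 0, "ty": 0, "tz": 0, "ax": 0, "ay": 0, "az": 0}

```text
clock: 8.07
tcp_pos: [0.6709, 0.108, 0.21]
orientation: [-3.141, -0.002, -0.001]
contact_force: [0.2, 0.7, -0.3]
grip_width: 0.0308
gripper_force: 29.9
```

Call:
arm_command:
  plan:
    - {"claw": 0.9, "tx": 0, "ty": 0, "tz": 0.002, "ax": 0, "ay": 0, "az": 0}
    - {"claw": 0.9, "tx": 0, "ty": 0, "tz": 0, "ax": 0, "ay": 0, "az": 0}
    - {"claw": 0.45, "tx": 0, "ty": 0, "tz": 0, "ax": 0, "ay": 0, "az": 0}
    - {"claw": 0.45, "tx": 0, "ty": 0, "tz": 0, "ax": 0, "ay": 0, "az": 0}
    - {"claw": 0.45, "tx": 0, "ty": 0, "tz": 0, "ax": 0, "ay": 0, "az": 0}
    - {"claw": 0.45, "tx": 0, "ty": 0, "tz": 0, "ax": 0, "ay": 0, "az": 0}
    - {"claw": 0.45, "tx": 0, "ty": 0, "tz": -0.01, "ax": 0, "ay": 0, "az": 0}
    - {"claw": 0.45, "tx": 0, "ty": 0, "tz": -0.02, "ax": 0, "ay": 0, "az": 0}
    - {"claw": 0.45, "tx": 0, "ty": 0, "tz": -0.03, "ax": 0, "ay": 0, "az": 0}
    - {"claw": 0.45, "tx": 0, "ty": 0, "tz": -0.03, "ax": 0, "ay": 0, "az": 0}

```text
clock: 8.9
tcp_pos: [0.6704, 0.1079, 0.2987]
orientation: [3.141, 0.002, -0.002]
contact_force: [0.7, -0.2, -0.2]
grip_width: 0.0474
gripper_force: 0.0
```

Run:
```python
from h import *
f=r.grab_frame("scene"); n="scene"
for t in("fob_hole","fob_center","handle"):
    for d in r.tip_of(t,n)[:5]:
        P=w(n,d["location"])
        if abs(P[1]-.11)<.08: print(n,t,round(d["confidence"],2),P.round(4),np.round(px(n,P)))
cv2.imwrite("pics/s4.png",cv2.resize(f[240:320,325:405,::-1],None,fx=7,fy=7,interpolation=cv2.INTER_CUBIC))
go(.565,.1083,.27,0)
```

```text
scene fob_hole 0.85 [0.6514 0.1088 0.0352] [356. 282.]
scene fob_center 0.92 [0.6668 0.1095 0.0337] [356. 288.]
cur [0.6711 0.108  0.2995] tool shift [-0.1062 -0.0004  0.0292] rot [-0.04 -0.16  0.07] after-turn shift [-0.1061 -0.0003  0.0295] rows 3 clock 9.1
```

View pics/s4.png

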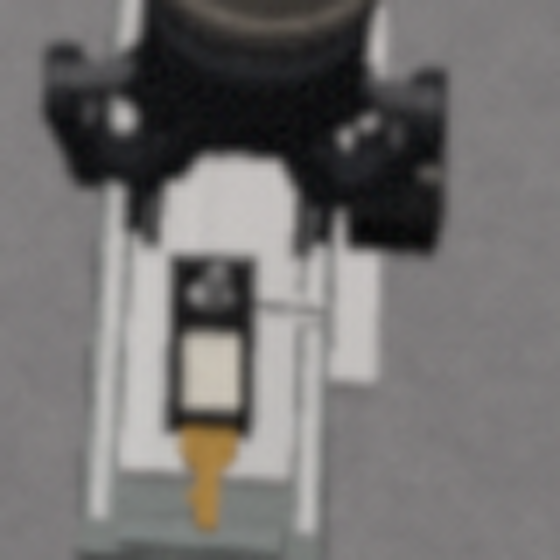

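The fob lies flat with the post through its hole at crop (212,285). Next I'll go over the handle, descend and grip.

Call:
arm_command:
  plan:
    - {"claw": 0.45, "tx": -0.036, "ty": 0, "tz": 0, "ax": 0, "ay": 0, "az": 0}
    - {"claw": 0.45, "tx": -0.036, "ty": 0, "tz": 0, "ax": 0, "ay": 0, "az": 0}
    - {"claw": 0.45, "tx": -0.034, "ty": 0, "tz": 0, "ax": 0, "ay": 0, "az": 0}
    - {"claw": 0.45, "tx": 0, "ty": 0, "tz": 0, "ax": 0, "ay": 0, "az": 0}
    - {"claw": 0.45, "tx": 0, "ty": 0, "tz": 0, "ax": 0, "ay": 0, "az": 0}
    - {"claw": 0.45, "tx": 0, "ty": 0, "tz": 0.02, "ax": 0, "ay": 0, "az": 0}
    - {"claw": 0.45, "tx": 0, "ty": 0, "tz": 0.02, "ax": 0, "ay": 0, "az": 0}
    - {"claw": 0.45, "tx": 0, "ty": 0, "tz": 0.01, "ax": 0, "ay": 0, "az": 0}
    - {"claw": 0.45, "tx": 0, "ty": 0, "tz": 0, "ax": 0, "ay": 0, "az": 0}
    - {"claw": 0.45, "tx": 0, "ty": 0, "tz": 0, "ax": 0, "ay": 0, "az": 0}

```text
clock: 9.93
tcp_pos: [0.5653, 0.1078, 0.2472]
orientation: [3.141, 0.001, -0.002]
contact_force: [0.9, 1.0, 0.7]
grip_width: 0.0466
gripper_force: 0.0
```

Call:
arm_command:
  plan:
    - {"claw": 0.45, "tx": 0, "ty": 0, "tz": 0.015, "ax": 0, "ay": 0, "az": 0}
    - {"claw": 0.45, "tx": 0, "ty": 0, "tz": 0.015, "ax": 0, "ay": 0, "az": 0}
    - {"claw": 0.45, "tx": 0, "ty": 0, "tz": 0.007, "ax": 0, "ay": 0, "az": 0}
    - {"claw": 0.45, "tx": 0, "ty": 0, "tz": 0, "ax": 0, "ay": 0, "az": 0}
    - {"claw": 0.9, "tx": 0, "ty": 0, "tz": 0, "ax": 0, "ay": 0, "az": 0}
    - {"claw": 0.9, "tx": 0, "ty": 0, "tz": 0, "ax": 0, "ay": 0, "az": 0}
    - {"claw": 0.9, "tx": 0, "ty": 0, "tz": 0, "ax": 0, "ay": 0, "az": 0}
    - {"claw": 0.9, "tx": 0, "ty": 0, "tz": 0, "ax": 0, "ay": 0, "az": 0}
    - {"claw": 0.9, "tx": 0, "ty": 0, "tz": 0, "ax": 0, "ay": 0, "az": 0}
    - {"claw": 0.9, "tx": 0, "ty": 0, "tz": 0, "ax": 0, "ay": 0, "az": 0}
  squeeze: 60

```text
clock: 10.77
tcp_pos: [0.5653, 0.1083, 0.2119]
orientation: [-3.141, -0.002, -0.003]
contact_force: [-1.3, 0.9, 7.0]
grip_width: 0.0205
gripper_force: 58.6
```

Call:
arm_command:
  plan:
    - {"claw": 0.9, "tx": -0.004, "ty": 0, "tz": 0, "ax": 0, "ay": 0, "az": 0}
    - {"claw": 0.9, "tx": -0.01, "ty": 0, "tz": 0, "ax": 0, "ay": 0, "az": 0}
    - {"claw": 0.9, "tx": -0.012, "ty": 0, "tz": 0, "ax": 0, "ay": 0, "az": 0}
    - {"claw": 0.9, "tx": -0.012, "ty": 0, "tz": 0, "ax": 0, "ay": 0, "az": 0}
    - {"claw": 0.9, "tx": -0.01, "ty": 0, "tz": 0, "ax": 0, "ay": 0, "az": 0}
    - {"claw": 0.9, "tx": -0.006, "ty": 0, "tz": 0, "ax": 0, "ay": 0, "az": 0}
    - {"claw": 0.9, "tx": -0.003, "ty": 0, "tz": 0, "ax": 0, "ay": 0, "az": 0}
    - {"claw": 0.9, "tx": 0, "ty": 0, "tz": 0, "ax": 0, "ay": 0, "az": 0}
    - {"claw": 0.9, "tx": 0, "ty": 0, "tz": 0, "ax": 0, "ay": 0, "az": 0}
    - {"claw": 0.9, "tx": 0, "ty": 0, "tz": 0, "ax": 0, "ay": 0, "az": 0}

```text
clock: 11.6
tcp_pos: [0.51, 0.1082, 0.2119]
orientation: [-3.14, -0.002, -0.011]
contact_force: [7.6, 1.8, -2.0]
grip_width: 0.0208
gripper_force: 59.1
```

Run:
```python
from h import *
n="scene"; f=r.grab_frame(n)
for t in("post_base","handle","reader_line","fob_hole"):
    for d in r.tip_of(t,n)[:4]:
        P=w(n,d["location"])
        if abs(P[1]-.11)<.1: print(n,t,round(d["confidence"],2),P.round(4),np.round(px(n,P),1))
print(r.get_obs()["tcp_pos"])
cv2.imwrite("pics/s5.png",cv2.resize(f[235:310,330:405,::-1],None,fx=8,fy=8,interpolation=cv2.INTER_CUBIC))
```

```text
scene post_base 0.91 [0.5963 0.1081 0.0332] [356.4 264.2]
scene handle 0.72 [0.511  0.1106 0.0497] [359.1 233.8]
scene reader_line 0.52 [0.5927 0.1574 0.0203] [374.5 266.6]
scene fob_hole 0.9 [0.5986 0.1076 0.0377] [356.3 264.1]
[0.5101509  0.10818475 0.21192016]
```

View pics/s5.png

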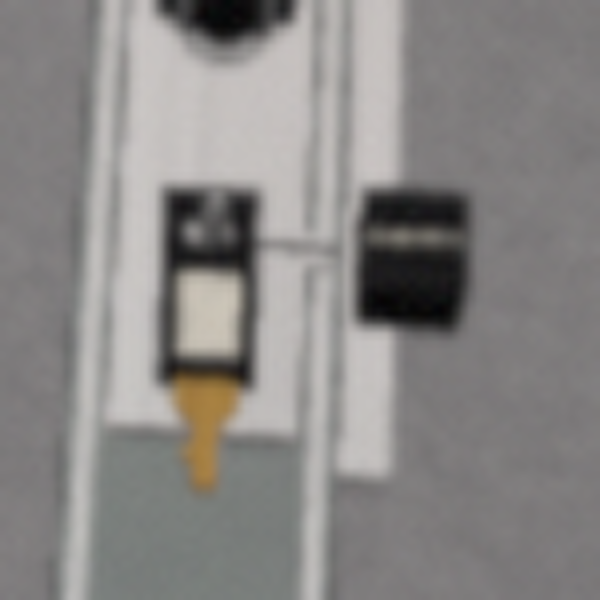

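The fob rides along on the post. The deck's mark line is at about crop row 246 and the read-head line at about row 237. I'll extract both at sub-pixel precision in each camera.

```bash
cat > m.py <<'E'
from h import *
def line(g,n,ys,z,x0,sgn):
    out=[]
    for y in ys:
        xs=np.arange(x0-.010,x0+.0101,.0005); u,v=px(n,np.c_[xs,np.full_like(xs,y),np.full_like(xs,z)])
        s=sgn*cv2.remap(g,u.astype(np.float32)[None],v.astype(np.float32)[None],cv2.INTER_CUBIC)[0]
        wt=np.clip(s-np.median(s)-.3*(s.max()-np.median(s)),0,None); i=s.argmax(); wt[np.abs(np.arange(len(s))-i)>9]=0
        out.append((wt*xs).sum()/wt.sum())
    return np.median(out),np.std(out)
for n in("scene","top"):
    g=r.grab_frame(n).astype(np.float32).mean(2); T=r.get_obs()["tcp_pos"]
    a=line(g,n,np.arange(.127,.139,.001),.0305,T[0]+.085,-1); b=line(g,n,np.arange(.163,.186,.002),.038,.5925,1)
    print(n,"tab",np.round(a,4),"reader",np.round(b,4),"pull more",round(a[0]-b[0],4),"tcp x",T[0])
E
python3 m.py
```

```text
scene tab [5.961e-01 1.000e-04] reader [5.935e-01 4.000e-04] pull more 0.0027 tcp x 0.510156202482805
top tab [0.5993 0.0039] reader [0.5938 0.0057] pull more 0.0055 tcp x 0.5101442170475677
```

Call:
arm_command:
  plan:
    - {"claw": 0.9, "tx": -0.0013, "ty": 0, "tz": 0, "ax": 0, "ay": 0, "az": 0}
    - {"claw": 0.9, "tx": -0.0013, "ty": 0, "tz": 0, "ax": 0, "ay": 0, "az": 0}
    - {"claw": 0.9, "tx": 0, "ty": 0, "tz": 0, "ax": 0, "ay": 0, "az": 0}
    - {"claw": 0.9, "tx": 0, "ty": 0, "tz": 0, "ax": 0, "ay": 0, "az": 0}
    - {"claw": 0.9, "tx": 0, "ty": 0, "tz": 0, "ax": 0, "ay": 0, "az": 0}
    - {"claw": 0.9, "tx": 0, "ty": 0, "tz": 0, "ax": 0, "ay": 0, "az": 0}
    - {"claw": 0.9, "tx": 0, "ty": 0, "tz": 0, "ax": 0, "ay": 0, "az": 0}
    - {"claw": 0.9, "tx": 0, "ty": 0, "tz": 0, "ax": 0, "ay": 0, "az": 0}
    - {"claw": 0.9, "tx": 0, "ty": 0, "tz": 0, "ax": 0, "ay": 0, "az": 0}
    - {"claw": 0.9, "tx": 0, "ty": 0, "tz": 0, "ax": 0, "ay": 0, "az": 0}

```text
clock: 12.78
tcp_pos: [0.5076, 0.1081, 0.2119]
orientation: [-3.14, -0.002, -0.011]
contact_force: [8.7, 1.3, -0.2]
grip_width: 0.0206
gripper_force: 59.1
```

```bash
python3 m.py
python3 - <<'E'
from m import *
# same measurement in the first pictures, carriage home
for n in("scene","top"):
    g=cv2.imread(f"pics/{n}0.png").astype(np.float32).mean(2)
    a=line(g,n,np.arange(.127,.139,.001),.0305,.651,-1); b=line(g,n,np.arange(.163,.186,.002),.038,.5925,1)
    print("home",n,np.round(a,4),np.round(b,4),"reader",round(a[0]-b[0],4))
f=r.grab_frame("scene"); cv2.imwrite("pics/s6.png",cv2.resize(f[235:310,330:405,::-1],None,fx=8,fy=8,interpolation=cv2.INTER_CUBIC))
E
```

```text
scene tab [5.938e-01 2.000e-04] reader [5.935e-01 4.000e-04] pull more 0.0004 tcp x 0.5075960448919276
top tab [0.5964 0.0055] reader [0.5939 0.0052] pull more 0.0025 tcp x 0.5075698365803326
scene tab [5.938e-01 1.000e-04] reader [5.935e-01 5.000e-04] pull more 0.0004 tcp x 0.5075931824714414
top tab [0.5967 0.005 ] reader [0.5894 0.0058] pull more 0.0073 tcp x 0.507609984981787
home scene [6.507e-01 2.000e-04] [5.935e-01 4.000e-04] reader 0.0572
home top [0.6504 0.    ] [0.5939 0.    ] reader 0.0565
```

View pics/s6.png

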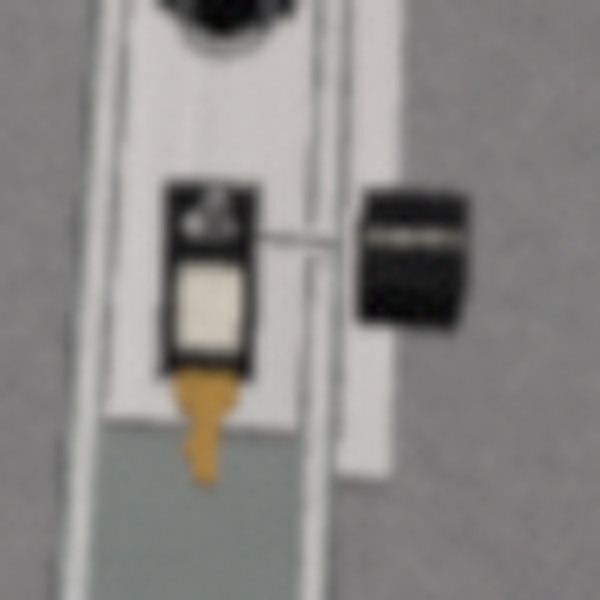

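The deck mark and the read-head line agree to within 0.4 mm (travel about 57 mm, target 56.5–57.2 mm). The fob is on the post and the grip is steady, so I'll hand in.

```bash
python3 -c "
from bench import r
print(r.hand_in())"
```

```text
the job is handed in; nothing more can be done
None
```

I handed the job in with the oblong fob flat on the carriage, its hole over the post, and the arm still holding the carriage within about 0.4 mm of the read-head line, at about 13 s of the 54 s allowed; no verdict came back.

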